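# Find the tired tray-catch spring and prove it with the brass weight

### The job

Test the three tray-catch springs on the plate one after the other, left, middle, then right: with the closed fingertips press the brass pad at each free tip gently down until the spring rests on its stop, hold it there for about half a second, never pushing a spring with more than 20 N, and let it spring back. One spring is tired and gives way far more easily than the other two: only after all three tests fetch the brass weight and set it upright on that spring's pad, its recessed foot over the pad, so that it alone holds the spring on its stop. Let go and leave the aluminium weight and everything else where they are.

Things in the scene. Friction and masses are not known exactly. Their poses are not given: they have to be found in the camera images.
- plate: dark steel test plate 270 x 270 x 12 mm, fixed to the table, turned by up to about 17 degrees; origin at the centre of its underside, x from the springs' tips to their clamps (away from the robot), y left. Three modules stand on it side by side, 80 mm apart. Two springs are good (0.6 to 0.9 N per mm of pad descent, about 10 to 11 N on reaching the stop), one is tired (0.3 to 0.35 N per mm, about 4 to 5 N)
- left (a point): point on the plate under the press pad of the left-hand module (the +y one)
- middle (a point): point on the plate under the press pad of the middle module
- right (a point): point on the plate under the press pad of the right-hand module (the -y one)
- module_a: spring module A: aluminium base 200 x 66 x 34 mm (long side along x), origin at the centre of its underside (4 to 10 mm above the table), x from tip to clamp. It carries a blue clamp block at the rear (top 80 mm above the origin), the leaf spring, the and the stop screw. The modules look alike and may stand in any order; any may hold the tired spring
- catch_a (a joint): leaf spring 22 mm wide, clamped at its rear in module A. Value in rad: 0 at rest (bent up), grows as the tip is pressed down (leaf descent at the pad in mm is about 80 x value). Springs back by itself. It meets its stop, a screw under the tip, after 8 to 15 mm of leaf descent, different for each spring; past it only the pad's rubber bush gives (4 to 5 N per mm)
- catch_a_tip (a point): centre of the top face of the brass press pad (24 mm diameter, 6 mm high, on a thin rubber bush that gives up to 4.8 mm at 4 to 5 N per mm) at the free tip of the spring in module A. x axis runs from tip to clamp, z up. It stands 90 to 100 mm above the table and slopes by 8 degrees at rest, about level at the stop. Nothing overhangs it.
- module_b: spring module B: aluminium base 200 x 66 x 34 mm (long side along x), origin at the centre of its underside (4 to 10 mm above the table), x from tip to clamp. It carries a blue clamp block at the rear (top 80 mm above the origin), the leaf spring, the and the stop screw. The modules look alike and may stand in any order; any may hold the tired spring
- catch_b (a joint): leaf spring 22 mm wide, clamped at its rear in module B. Value in rad: 0 at rest (bent up), grows as the tip is pressed down (leaf descent at the pad in mm is about 80 x value). Springs back by itself. It meets its stop, a screw under the tip, after 8 to 15 mm of leaf descent, different for each spring; past it only the pad's rubber bush gives (4 to 5 N per mm)
- catch_b_tip (a point): centre of the top face of the brass press pad (24 mm diameter, 6 mm high, on a thin rubber bush that gives up to 4.8 mm at 4 to 5 N per mm) at the free tip of the spring in module B. x axis runs from tip to clamp, z up. It stands 90 to 100 mm above the table and slopes by 8 degrees at rest, about level at the stop. Nothing overhangs it.
- module_c: spring module C: aluminium base 200 x 66 x 34 mm (long side along x), origin at the centre of its underside (4 to 10 mm above the table), x from tip to clamp. It carries a blue clamp block at the rear (top 80 mm above the origin), the leaf spring, the and the stop screw. The modules look alike and may stand in any order; any may hold the tired spring
- catch_c (a joint): leaf spring 22 mm wide, clamped at its rear in module C. Value in rad: 0 at rest (bent up), grows as the tip is pressed down (leaf descent at the pad in mm is about 80 x value). Springs back by itself. It meets its stop, a screw under the tip, after 8 to 15 mm of leaf descent, different for each spring; past it only the pad's rubber bush gives (4 to 5 N per mm)
- catch_c_tip (a point): centre of the top face of the brass press pad (24 mm diameter, 6 mm high, on a thin rubber bush that gives up to 4.8 mm at 4 to 5 N per mm) at the free tip of the spring in module C. x axis runs from tip to clamp, z up. It stands 90 to 100 mm above the table and slopes by 8 degrees at rest, about level at the stop. Nothing overhangs it.
- brass_weight_mid (a point): brass proof weight, about 700 g, 76 mm tall: round body 50 mm diameter x 40 mm high, then a neck 16 mm diameter x 10 mm, then a round grip knob 24 mm diameter x 26 mm on top. Point on its axis half-way up, 38 mm above the foot (the knob's middle is 25 mm above the point); z along the axis. Starts upright on the board. Its weight pushes the tired spring onto its stop, a good one only two thirds of the way
- brass_weight_seat (a point): centre of the round recess (32 mm diameter, 4 mm deep) in the brass weight's foot, 4 mm above the foot; the recess fits over a 24 mm press pad, and then this point lies at the centre of the pad's top face
- alu_weight_mid (a point): aluminium weight, same shape as the brass one, about 220 g, on the same board; not needed; bystander
- board: wooden board 200 x 80 x 15 mm, fixed, to the left of the plate; origin at the centre of its underside, x along its length; the two weights stand on it, 50 mm either side of its centre along x, either way round
- screwdriver_grip (a point): yellow screwdriver lying right of the plate; point at its handle; bystander
- screw_jar: jar 60 mm diameter, 75 mm high, right of the plate; origin at its base; bystander
- cake_box: cardboard cake box 150 x 150 x 80 mm, far left; origin at its base; bystander
- spare_spring: loose spare leaf spring 120 x 22 mm, with a brass pad, lying flat left of the board; origin at its underside; bystander
- bowl: steel bowl 120 mm diameter, 50 mm high, far right; origin at its base; bystander
Not all that is in view belongs to the job. What is meant by the part that bears brass_weight_mid is not green or red, and is the smaller of those in its own colour.

How it is judged:
By the outcome, as a careful person would: the job done as asked, in the order asked, and still so for the second after the job is handed in, with the robot touching nothing.
It also fails if it takes over 72 s, if anything falls off the work surface, if the arm or the gripper's body presses on something with over 40 N, if the wrist force passes 120 N, or if a joint passes its speed limit or range.

### The arm

A 6-joint arm with a two-finger parallel gripper is mounted at the origin on the work surface. World frame = base frame: x ahead of the robot, y to its left, z up, the work surface at z = 0. Lengths are in mm, angles in rad, forces in N, time in s.
With the tool pointing down it reaches from about 350 to 875 mm from the base axis. Payload 4.2 kg.
Tool frame: the origin (TCP) lies at the very end of the fingers, on their centre line; the grasp point (between the pads) lies 19 mm behind it; z points along the fingers, y is the line along which they close (so a half turn about z gives the same grasp; the last joint's range is limited). The gripper opens to 85 mm and grips with 20 to 120 N. Pads are 22 mm wide; open, the fingers measure 114 mm over their backs; the gripper's body (76 mm by 85 mm) begins 54 mm behind the grasp point. The pads swing forward as they close: fully open they stand 13 mm farther back than shut.
Start: joints at [-1.071, 0.385, 0.008, 0, -1.194, -0.259], TCP at [149.067, -606.942, 231.312] pointing down, gripper open.
Joint ranges: [-3.14, 3.14], [-1.21, 2.06], [-1.07, 1.41], [-3.16, 2.05], [-2.99, -0.16], [-3.1, 3.1]. Speed limits (rad/s): [2.79, 2.79, 3.14, 3.14, 3.14, 3.14].

### API

Orientations are given as a unit quaternion [x, y, z, w].
In Python, from bench import arm, optics gives the robot as it stands. The module is installed in compiled form; this text tells all that it offers.
- The arm moves only by the tool step_arm, never from a script. Its argument "motion" is a list of rows, each an object with "dr": the turn, a rotation vector about the tool's x, y, z in units of 8 degrees (1.0 is 8 degrees), a list of three; "slide": the shift along the tool's x, y, z in mm, a list of three; "jaw": the finger opening in mm, from 0 to 85.4. A call has exactly 8 rows; each row is the pose to reach, as a shift and turn from the pose commanded when the call began, along the tool's axes at that moment; what a row does not reach only later rows make up. A row lasts 1/8 s, in which the tool goes at most 62.5 mm and 10.7 degrees, less where a joint would pass 70% of its speed; a pose out of reach is approached as far as the arm can. A call with a gripper value outside its range is refused whole. The fingers move at their own pace and stop on an object; the grip force is fixed at half the most. Time passes only in rows, so rows that repeat a pose let the fingers close, or fill a call up. It gives the time, the measured TCP pose, the force, the opening and the grip force at its end, in the units of the state.
- arm.read_state(): the state, without advancing time (a new reading comes with each control period).
- optics.get_image(name): name is "side" or "top"; returns the picture (384x512x3 uint8, blue, green, red); there is no depth.
- optics.camera_info(name): a dict with "camera_matrix" (3x3 intrinsics, pixels), "view" (4x4, takes a point from world to camera coordinates). Camera axes: x right, y up, looking along -z (the intrinsics and any distortion apply to the point x, -y, -z); pixel columns grow to the right and rows downward; lengths in mm; the calibration is good to about 2 mm. A picture is of the moment at which its call begins. camera_info takes no time and is no camera call.
- arm.job_done(): hands the job in; it is judged then, once.
The state is a dict: "clock": time; "joints": joint angles; "joint_vel": joint speeds; "joint_efforts": joint torques, N m; "position": TCP position; "ee_rot": TCP orientation; "contact_force": force on the tool from outside, world axes, zero at the start; "wrist_torque": the same for the moment, N m; "gripper_width": finger opening in mm; "grasp_force": force on a finger pad.
Only numpy, scipy, OpenCV 4.12 (cv2) and the standard library are available. Lean on these libraries where they do the work, as an engineer would, in place of code of your own. Each camera call takes 0.05 s, during which the arm holds its last target. There are 200 camera calls.

## Working session

There is one attempt and no reset: what is moved stays moved. The work goes in short steps, Python scripts to look and compute and a tool call to move; the robot and the scene stay as the last step left them, time stands still between calls to the robot, and variables do not carry over. Pictures are saved under pics/ and viewed, at most 10 in all, crops included, and the job is handed in when it is done.

Besides the shell and the picture viewer there is one more tool, called in YAML: its name, and indented under it one key for each argument. step_arm: Moves the arm, as the interface text tells. Its arguments: {"type":"object","properties":{"motion":{"type":"array","items":{"type":"object","properties":{"dr":{"type":"array","items":{"type":"number"}},"slide":{"type":"array","items":{"type":"number"}},"jaw":{"type":"number"}}}}},"required":["motion"]}

```bash
mkdir -p pics
python3 - <<'E'
from bench import arm, optics
import cv2
for n in("top","side"):
    cv2.imwrite(f"pics/{n}0.png",optics.get_image(n)); i=optics.camera_info(n); print(n,i)
s=arm.read_state();print({k:s[k] for k in("clock","position","ee_rot","contact_force","gripper_width")})
E
```

```text
top {'camera_matrix': array([[429.29522992,   0.        , 253.65399956],
       [  0.        , 429.29522992, 204.99718402],
       [  0.        ,   0.        ,   1.        ]]), 'view': array([[ 1.26256013e-02, -9.99918791e-01,  1.73388027e-03,
        -1.44331800e+01],
       [ 9.91417428e-01,  1.27438743e-02,  1.30111788e-01,
        -5.70530736e+02],
       [-1.30123319e-01,  7.62595579e-05,  9.91497815e-01,
        -1.33737949e+03],
       [ 0.00000000e+00,  0.00000000e+00,  0.00000000e+00,
         1.00000000e+00]])}
side {'camera_matrix': array([[359.17482033,   0.        , 254.32321121],
       [  0.        , 359.17482033, 192.48838799],
       [  0.        ,   0.        ,   1.        ]]), 'view': array([[-8.13833475e-01, -5.80713598e-01, -2.11374656e-02,
         4.48782117e+02],
       [ 3.67746688e-01, -5.42856196e-01,  7.55029486e-01,
        -2.48541281e+02],
       [-4.49930493e-01,  6.06695037e-01,  6.55350046e-01,
        -9.12695051e+02],
       [ 0.00000000e+00,  0.00000000e+00,  0.00000000e+00,
         1.00000000e+00]])}
{'clock': 0.1, 'position': array([ 148.94184693, -606.4602199 ,  230.32802606]), 'ee_rot': array([-1.20022697e-01,  9.92770660e-01,  9.69500899e-04, -1.70020491e-04]), 'contact_force': array([-0.23835657,  0.12651884, -0.75299357]), 'gripper_width': 85.32368865293064}
```

View pics/top0.png

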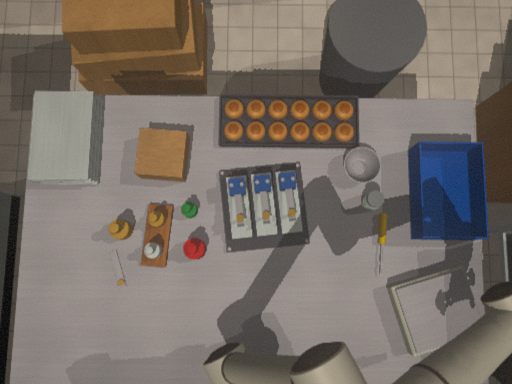

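View pics/side0.png

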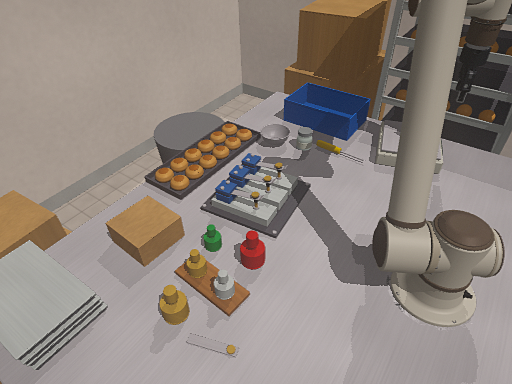

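The top view shows the plate at about (264,207), with pads near (240,217), (266,215) and (291,210). Things that could be taken for the brass weight:
- brass on the board (156,216)
- larger brass off the board (121,229)
- green (190,210)
- red (195,248)
- aluminium (152,250)

I choose the brass one on the board, which is the smaller of its colour, and check it in a close crop.

```bash
cat > h.py <<'E'
import numpy as np, cv2
from bench import arm, optics
from scipy.spatial.transform import Rotation as R
I={n:optics.camera_info(n) for n in("top","side")}
def ray(n,u,v):
    K,V=I[n]["camera_matrix"],I[n]["view"]
    d=np.array([(u-K[0,2])/K[0,0],-(v-K[1,2])/K[1,1],-1.])
    Rt=V[:3,:3].T; return -Rt@V[:3,3], Rt@d
def onz(n,u,v,z):
    o,d=ray(n,u,v); return o+d*(z-o[2])/d[2]
def proj(n,p):
    K,V=I[n]["camera_matrix"],I[n]["view"]; c=V[:3,:3]@p+V[:3,3]
    return np.array([K[0,0]*c[0]/-c[2]+K[0,2],K[1,1]*c[1]/c[2]+K[1,2]])
def tri(a,b):
    A=np.zeros((3,3));y=np.zeros(3);L=[]
    for n,p in(("top",a),("side",b)):
        o,d=ray(n,*p);d/=np.linalg.norm(d);P=np.eye(3)-np.outer(d,d);A+=P;y+=P@o;L.append((P,o))
    x=np.linalg.solve(A,y);return x,[round(float(np.linalg.norm(P@(x-o))),1) for P,o in L]
def blobs(img,box,lo=(12,110,90),hi=(32,255,255),amin=6):
    x0,y0,x1,y1=box;h=cv2.cvtColor(img[y0:y1,x0:x1],cv2.COLOR_BGR2HSV)
    n,l,s,c=cv2.connectedComponentsWithStats(cv2.inRange(h,lo,hi))
    return [(np.round(c[i]+[x0,y0],1).tolist(),int(s[i,4]),(s[i,:4]+[x0,y0,0,0]).tolist()) for i in range(1,n) if s[i,4]>=amin]
E
python3 - <<'E'
from h import *
t=cv2.imread("pics/top0.png");s=cv2.imread("pics/side0.png")
print(blobs(t,(215,160,312,252)));print(blobs(s,(205,140,312,235)))
print(blobs(t,(100,190,180,275)));print(blobs(s,(150,240,250,330)))
a=cv2.resize(t[155:275,105:315],(800,457),interpolation=cv2.INTER_CUBIC);cv2.imwrite("pics/c1.png",a)
b=cv2.resize(s[145:315,155:315],(560,595),interpolation=cv2.INTER_CUBIC);cv2.imwrite("pics/c2.png",b)
E
```

```text
[([291.6, 212.0], 39, [289, 209, 7, 7]), ([265.7, 215.0], 40, [263, 212, 7, 7]), ([239.7, 218.0], 40, [237, 215, 7, 7])]
[([218.5, 150.2], 578, [205, 140, 36, 28]), ([278.2, 164.8], 29, [275, 163, 7, 5]), ([278.7, 174.8], 6, [278, 173, 2, 4]), ([267.1, 177.9], 32, [264, 176, 7, 5]), ([267.8, 188.8], 8, [267, 187, 3, 4]), ([254.9, 194.2], 34, [251, 192, 8, 6]), ([255.7, 204.4], 9, [255, 203, 3, 4])]
[([157.5, 232.1], 1063, [141, 204, 32, 63]), ([119.6, 229.0], 345, [109, 219, 24, 20])]
[([159.1, 247.0], 325, [150, 240, 28, 22]), ([209.2, 281.2], 1544, [175, 249, 74, 67]), ([173.7, 305.3], 855, [159, 285, 30, 40])]
```

View pics/c1.png

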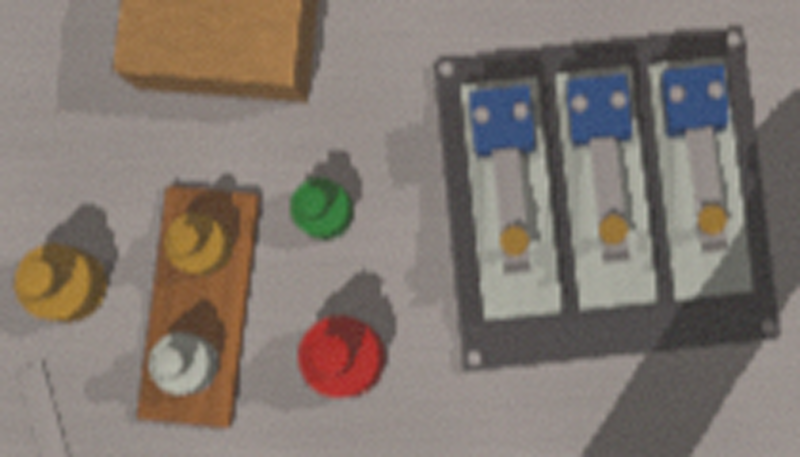

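View pics/c2.png

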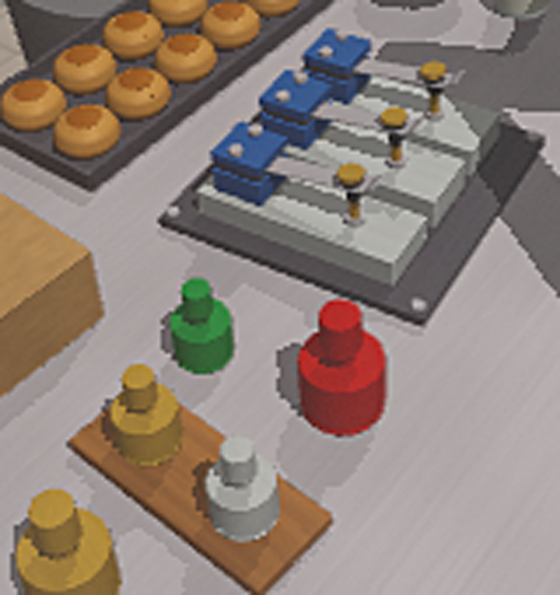

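The crops show the smaller brass weight on the board, knob at top px ≈(153.5,215.7) and side px ≈(195,252). The aluminium weight is its neighbour, and the larger brass one stands off the board. The pads are clear in both views.

Run:
```python
from h import *
P={}
for n,a,b in(("L",(239.7,218),(254.9,194.2)),("M",(265.7,215),(267.1,177.9)),("R",(291.6,212),(278.2,164.8))):
    x,e=tri(a,b);P[n]=x;print(n,x.round(1),e,onz("top",*a,95).round(1))
f=lambda x,y:(105+x*210/800-.5,155+y*120/457-.5)
c=[onz("top",*f(*q),12) for q in((445,67),(735,37),(474,358),(769,328))]
print("plate c",np.mean(c,0).round(1),"yaw",[np.degrees(np.arctan2(*(v[1::-1]))).round(1) for v in (c[0]-c[2],c[1]-c[3])], "pads yaw",np.degrees(np.arctan2(-(P["L"]-P["R"])[0],(P["L"]-P["R"])[1])))
k,e=tri(f(183,231),(195-.3,252-.3));print("knob top",k.round(1),e,onz("top",*f(183,231),91).round(1),onz("side",194.7,251.7,91).round(1))
print("body top c",onz("top",*f(193,240),55).round(1))
t=cv2.imread("pics/top0.png")
s=arm.read_state();r=R.from_quat(s["ee_rot"])
g=P["L"]+[0,0,20]-s["position"];print("to L+20 tool",r.inv().apply(g).round(1)); print(r.as_matrix().round(3))
```

```text
L [522.4  34.9  93.1] [0.3, 0.3] [522.5  35.   95. ]
M [532.2 -44.4  98.1] [0.3, 0.3] [532.7 -44.4  95. ]
R [ 542.4 -123.8   95.4] [0.5, 0.5] [ 543.  -123.6   95. ]
plate c [571.4 -39.4  12. ] yaw [np.float64(6.9), np.float64(6.5)] pads yaw 7.192775509900616
knob top [525.  299.8  91.6] [3.9, 3.9] [528.2 302.4  91. ] [521.7 297.7  91. ]
body top c [524.6 302.3  55. ]
to L+20 tool [-515.6  533.6  118.2]
[[-0.971 -0.238 -0.001]
 [-0.238  0.971  0.002]
 [ 0.     0.002 -1.   ]]
```

step_arm:
  motion:
    - {"slide": [-60, 62, 5], "dr": [0, 0, 0.2], "jaw": 0}
    - {"slide": [-110, 114, 10], "dr": [0, 0, 0.4], "jaw": 0}
    - {"slide": [-155, 160, 15], "dr": [0, 0, 0.6], "jaw": 0}
    - {"slide": [-200, 206, 20], "dr": [0, 0, 0.85], "jaw": 0}
    - {"slide": [-244, 252, 25], "dr": [0, 0, 0.85], "jaw": 0}
    - {"slide": [-288, 298, 30], "dr": [0, 0, 0.85], "jaw": 0}
    - {"slide": [-332, 344, 35], "dr": [0, 0, 0.85], "jaw": 0}
    - {"slide": [-376, 390, 40], "dr": [0, 0, 0.85], "jaw": 0}

```text
clock: 1.1
position: [400.2, -173.9, 194.6]
ee_rot: [-0.061, 0.998, 0.0, 0.0]
contact_force: [1.3, -0.8, -0.2]
gripper_width: 0.1
grasp_force: 0.0
```

```bash
cat > to.py <<'E'
from h import *
import sys
s=arm.read_state();r=R.from_quat(s["ee_rot"])
print(s["clock"],s["position"].round(1),"yaw x",np.degrees(np.arctan2(*r.as_matrix()[1::-1,0])).round(1),"tilt",r.as_matrix()[:2,2].round(3),"F",s["contact_force"].round(2),s["gripper_width"].round(1),s["grasp_force"])
if len(sys.argv)>3: print("slide",r.inv().apply(np.array(sys.argv[1:4],float)-s["position"]).round(1))
E
python3 to.py 522.4 34.9 112
```

```text
Traceback (most recent call last):
  File "to.py", line 4, in <module>
    print(s["clock"],s["position"].round(1),"yaw x",np.degrees(np.arctan2(*r.as_matrix()[1::-1,0])).round(1),"tilt",r.as_matrix()[:2,2].round(3),"F",s["contact_force"].round(2),s["gripper_width"].round(1),s["grasp_force"])
                                                                                                                                                                                 ^^^^^^^^^^^^^^^^^^^^^^^^
AttributeError: 'float' object has no attribute 'round'
```

step_arm:
  motion:
    - {"slide": [-30, 40, 15], "jaw": 0}
    - {"slide": [-60, 80, 30], "jaw": 0}
    - {"slide": [-90, 120, 45], "jaw": 0}
    - {"slide": [-121.5, 160, 60], "jaw": 0}
    - {"slide": [-121.5, 160, 60], "jaw": 0}
    - {"slide": [-121.5, 160, 60], "jaw": 0}
    - {"slide": [-121.5, 160, 60], "jaw": 0}
    - {"slide": [-121.5, 160, 60], "jaw": 0}

```text
$.motion[0]: bad value
```

```bash
sed -i 's/s\["gripper_width"\].round(1)/round(s["gripper_width"],1)/' to.py
python3 to.py 522.4 34.9 105
python3 - <<'E'
from h import *
a=optics.get_image("top")[185:245,215:315];b=optics.get_image("side")[120:220,210:310]
cv2.imwrite("pics/p1.png",np.hstack([cv2.resize(a,(500,300),interpolation=2),cv2.resize(b,(300,300),interpolation=2)]))
E
```

```text
1.1 [ 400.2 -173.9  194.6] yaw x -173.0 tilt [0. 0.] F [ 1.26 -0.81 -0.19] 0.1 0.0
slide [-146.8  192.4   89.6]
```

View pics/p1.png

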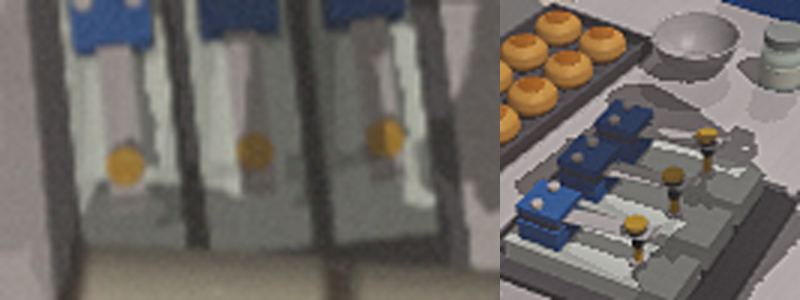

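The move was refused because the rows lacked dr. The picture shows the pads free and the arm still short of the plate.

step_arm:
  motion:
    - {"slide": [-30, 40, 15], "dr": [0, 0, 0], "jaw": 0}
    - {"slide": [-60, 80, 30], "dr": [0, 0, 0], "jaw": 0}
    - {"slide": [-90, 120, 45], "dr": [0, 0, 0], "jaw": 0}
    - {"slide": [-121.5, 160, 60], "dr": [0, 0, 0], "jaw": 0}
    - {"slide": [-121.5, 160, 60], "dr": [0, 0, 0], "jaw": 0}
    - {"slide": [-121.5, 160, 60], "dr": [0, 0, 0], "jaw": 0}
    - {"slide": [-121.5, 160, 60], "dr": [0, 0, 0], "jaw": 0}
    - {"slide": [-121.5, 160, 60], "dr": [0, 0, 0], "jaw": 0}

```text
clock: 2.2
position: [500.5, -3.1, 135.2]
ee_rot: [-0.06, 0.998, 0.0, 0.0]
contact_force: [0.1, 0.2, -0.1]
gripper_width: 0.2
grasp_force: 0.0
```

```bash
python3 to.py 522.4 34.9 105
```

```text
2.2 [500.5  -3.1 135.2] yaw x -173.1 tilt [0.001 0.   ] F [ 0.08  0.16 -0.12] 0.2 0.0
slide [-26.3  35.1  30.2]
```

step_arm:
  motion:
    - {"slide": [-13, 17.5, 5], "dr": [0, 0, 0], "jaw": 0}
    - {"slide": [-26.3, 35.1, 10], "dr": [0, 0, 0], "jaw": 0}
    - {"slide": [-26.3, 35.1, 15], "dr": [0, 0, 0], "jaw": 0}
    - {"slide": [-26.3, 35.1, 22], "dr": [0, 0, 0], "jaw": 0}
    - {"slide": [-26.3, 35.1, 28], "dr": [0, 0, 0], "jaw": 0}
    - {"slide": [-26.3, 35.1, 32], "dr": [0, 0, 0], "jaw": 0}
    - {"slide": [-26.3, 35.1, 34], "dr": [0, 0, 0], "jaw": 0}
    - {"slide": [-26.3, 35.1, 34], "dr": [0, 0, 0], "jaw": 0}

```text
clock: 3.2
position: [522.6, 35.6, 100.7]
ee_rot: [-0.061, 0.998, -0.0, -0.0]
contact_force: [-0.1, 0.3, -0.5]
gripper_width: 0.5
grasp_force: 0.0
```

```bash
python3 to.py
python3 - <<'E'
from h import *
a=optics.get_image("top")[185:245,215:315];b=optics.get_image("side")[150:230,210:290]
cv2.imwrite("pics/p2.png",np.hstack([cv2.resize(a,(400,240),interpolation=2),cv2.resize(b,(400,400),interpolation=2)[:240] if 0 else cv2.resize(b[20:68],(400,240),interpolation=2)]))
E
```

```text
3.2 [522.6  35.6 100.7] yaw x -173.0 tilt [-0. -0.] F [-0.08  0.3  -0.47] 0.5 0.0
```

View pics/p2.png

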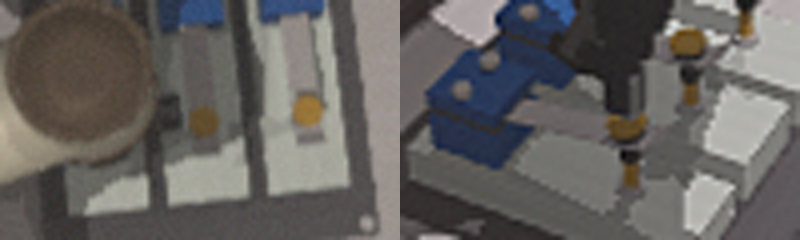

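The side crop shows the closed fingertips centred just above the left pad, at crop px (626,115).

step_arm:
  motion:
    - {"slide": [0, 0, 2], "dr": [0, 0, 0], "jaw": 0}
    - {"slide": [0, 0, 4], "dr": [0, 0, 0], "jaw": 0}
    - {"slide": [0, 0, 6], "dr": [0, 0, 0], "jaw": 0}
    - {"slide": [0, 0, 8], "dr": [0, 0, 0], "jaw": 0}
    - {"slide": [0, 0, 9], "dr": [0, 0, 0], "jaw": 0}
    - {"slide": [0, 0, 10], "dr": [0, 0, 0], "jaw": 0}
    - {"slide": [0, 0, 10], "dr": [0, 0, 0], "jaw": 0}
    - {"slide": [0, 0, 10], "dr": [0, 0, 0], "jaw": 0}

```text
clock: 4.3
position: [522.6, 35.7, 90.8]
ee_rot: [-0.061, 0.998, -0.0, -0.0]
contact_force: [-0.6, -0.4, 0.5]
gripper_width: -0.2
grasp_force: 0.8
```

step_arm:
  motion:
    - {"slide": [0, 0, 1], "dr": [0, 0, 0], "jaw": 0}
    - {"slide": [0, 0, 2], "dr": [0, 0, 0], "jaw": 0}
    - {"slide": [0, 0, 3], "dr": [0, 0, 0], "jaw": 0}
    - {"slide": [0, 0, 4], "dr": [0, 0, 0], "jaw": 0}
    - {"slide": [0, 0, 5], "dr": [0, 0, 0], "jaw": 0}
    - {"slide": [0, 0, 5], "dr": [0, 0, 0], "jaw": 0}
    - {"slide": [0, 0, 5], "dr": [0, 0, 0], "jaw": 0}
    - {"slide": [0, 0, 5], "dr": [0, 0, 0], "jaw": 0}

```text
clock: 5.3
position: [522.6, 35.8, 85.7]
ee_rot: [-0.061, 0.998, -0.0, -0.0]
contact_force: [-2.2, -0.9, 3.3]
gripper_width: -0.1
grasp_force: 1.6
```

```bash
python3 to.py
```

```text
5.3 [522.6  35.8  85.7] yaw x -173.0 tilt [-0. -0.] F [-2.17 -0.91  3.3 ] -0.1 1.6075414675287902
```

step_arm:
  motion:
    - {"slide": [0, 0, 1], "dr": [0, 0, 0], "jaw": 0}
    - {"slide": [0, 0, 2], "dr": [0, 0, 0], "jaw": 0}
    - {"slide": [0, 0, 3], "dr": [0, 0, 0], "jaw": 0}
    - {"slide": [0, 0, 4], "dr": [0, 0, 0], "jaw": 0}
    - {"slide": [0, 0, 5], "dr": [0, 0, 0], "jaw": 0}
    - {"slide": [0, 0, 5], "dr": [0, 0, 0], "jaw": 0}
    - {"slide": [0, 0, 5], "dr": [0, 0, 0], "jaw": 0}
    - {"slide": [0, 0, 5], "dr": [0, 0, 0], "jaw": 0}

```text
clock: 6.3
position: [522.3, 35.7, 81.1]
ee_rot: [-0.061, 0.998, -0.0, -0.0]
contact_force: [-4.7, -1.0, 7.6]
gripper_width: -0.1
grasp_force: 3.8
```

step_arm:
  motion:
    - {"slide": [0, 0, 0.5], "dr": [0, 0, 0], "jaw": 0}
    - {"slide": [0, 0, 1], "dr": [0, 0, 0], "jaw": 0}
    - {"slide": [0, 0, 1.5], "dr": [0, 0, 0], "jaw": 0}
    - {"slide": [0, 0, 2], "dr": [0, 0, 0], "jaw": 0}
    - {"slide": [0, 0, 2], "dr": [0, 0, 0], "jaw": 0}
    - {"slide": [0, 0, 2], "dr": [0, 0, 0], "jaw": 0}
    - {"slide": [0, 0, 2], "dr": [0, 0, 0], "jaw": 0}
    - {"slide": [0, 0, 2], "dr": [0, 0, 0], "jaw": 0}

```text
clock: 7.3
position: [522.3, 35.7, 79.9]
ee_rot: [-0.061, 0.998, -0.0, -0.0]
contact_force: [-5.9, -0.1, 13.3]
gripper_width: 0.0
grasp_force: 6.3
```

```bash
python3 to.py
```

```text
7.3 [522.3  35.7  79.9] yaw x -173.0 tilt [-0. -0.] F [-5.88 -0.09 13.32] 0.0 6.279206403996795
```

step_arm:
  motion:
    - {"slide": [0, 0, 0], "dr": [0, 0, 0], "jaw": 0}
    - {"slide": [0, 0, -4], "dr": [0, 0, 0], "jaw": 0}
    - {"slide": [0, 0, -9], "dr": [0, 0, 0], "jaw": 0}
    - {"slide": [0, 0, -14], "dr": [0, 0, 0], "jaw": 0}
    - {"slide": [0, 0, -20], "dr": [0, 0, 0], "jaw": 0}
    - {"slide": [0, -10, -35], "dr": [0, 0, 0], "jaw": 0}
    - {"slide": [0, -50, -35], "dr": [0, 0, 0], "jaw": 0}
    - {"slide": [0, -80, -35], "dr": [0, 0, 0], "jaw": 0}

```text
clock: 8.3
position: [532.9, -44.9, 114.8]
ee_rot: [-0.061, 0.998, 0.0, 0.001]
contact_force: [0.8, 0.5, 0.0]
gripper_width: -0.2
grasp_force: 0.0
```

step_arm:
  motion:
    - {"slide": [0, 0, 3], "dr": [0, 0, 0], "jaw": 0}
    - {"slide": [0, 0, 6], "dr": [0, 0, 0], "jaw": 0}
    - {"slide": [0, 0, 9], "dr": [0, 0, 0], "jaw": 0}
    - {"slide": [0, 0, 11], "dr": [0, 0, 0], "jaw": 0}
    - {"slide": [0, 0, 13], "dr": [0, 0, 0], "jaw": 0}
    - {"slide": [0, 0, 13], "dr": [0, 0, 0], "jaw": 0}
    - {"slide": [0, 0, 13], "dr": [0, 0, 0], "jaw": 0}
    - {"slide": [0, 0, 13], "dr": [0, 0, 0], "jaw": 0}

```text
clock: 9.3
position: [532.4, -43.6, 100.8]
ee_rot: [-0.061, 0.998, 0.0, 0.0]
contact_force: [-0.3, -0.1, 0.8]
gripper_width: 0.1
grasp_force: 0.0
```

```bash
python3 to.py 532.2 -44.4 95
python3 - <<'E'
from h import *
b=optics.get_image("side")[150:220,220:310]
cv2.imwrite("pics/p3.png",cv2.resize(b,(540,420),interpolation=2))
E
```

```text
9.3 [532.4 -43.6 100.8] yaw x -173.0 tilt [0. 0.] F [-0.29 -0.06  0.76] 0.1 0.0
slide [ 0.3 -0.8  5.8]
```

View pics/p3.png

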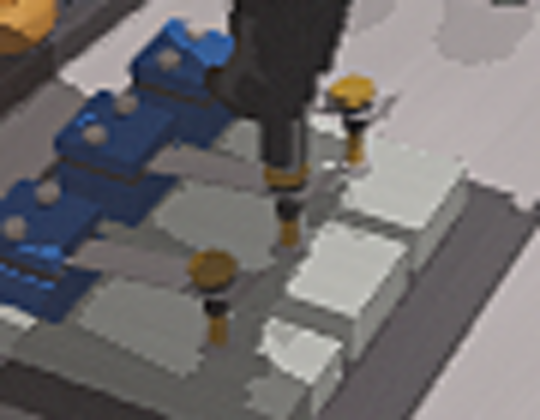

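The left spring is back up, and the tips sit on or just over the middle pad at crop px (285,175).

step_arm:
  motion:
    - {"slide": [0, -0.8, 1.5], "dr": [0, 0, 0], "jaw": 0}
    - {"slide": [0, -0.8, 3], "dr": [0, 0, 0], "jaw": 0}
    - {"slide": [0, -0.8, 4.5], "dr": [0, 0, 0], "jaw": 0}
    - {"slide": [0, -0.8, 6], "dr": [0, 0, 0], "jaw": 0}
    - {"slide": [0, -0.8, 7], "dr": [0, 0, 0], "jaw": 0}
    - {"slide": [0, -0.8, 8], "dr": [0, 0, 0], "jaw": 0}
    - {"slide": [0, -0.8, 8], "dr": [0, 0, 0], "jaw": 0}
    - {"slide": [0, -0.8, 8], "dr": [0, 0, 0], "jaw": 0}

```text
clock: 10.35
position: [532.0, -44.6, 92.7]
ee_rot: [-0.061, 0.998, -0.0, -0.001]
contact_force: [-3.1, 0.5, 5.8]
gripper_width: -0.0
grasp_force: 2.5
```

step_arm:
  motion:
    - {"slide": [0, 0, 1], "dr": [0, 0, 0], "jaw": 0}
    - {"slide": [0, 0, 2], "dr": [0, 0, 0], "jaw": 0}
    - {"slide": [0, 0, 3], "dr": [0, 0, 0], "jaw": 0}
    - {"slide": [0, 0, 4], "dr": [0, 0, 0], "jaw": 0}
    - {"slide": [0, 0, 4], "dr": [0, 0, 0], "jaw": 0}
    - {"slide": [0, 0, 4], "dr": [0, 0, 0], "jaw": 0}
    - {"slide": [0, 0, 4], "dr": [0, 0, 0], "jaw": 0}
    - {"slide": [0, 0, 4], "dr": [0, 0, 0], "jaw": 0}

```text
clock: 11.35
position: [531.6, -44.7, 89.0]
ee_rot: [-0.061, 0.998, -0.0, -0.001]
contact_force: [-4.8, 1.4, 7.4]
gripper_width: -0.2
grasp_force: 3.6
```

step_arm:
  motion:
    - {"slide": [0, 0, 0.5], "dr": [0, 0, 0], "jaw": 0}
    - {"slide": [0, 0, 1], "dr": [0, 0, 0], "jaw": 0}
    - {"slide": [0, 0, 1.5], "dr": [0, 0, 0], "jaw": 0}
    - {"slide": [0, 0, 2], "dr": [0, 0, 0], "jaw": 0}
    - {"slide": [0, 0, 2], "dr": [0, 0, 0], "jaw": 0}
    - {"slide": [0, 0, 2], "dr": [0, 0, 0], "jaw": 0}
    - {"slide": [0, 0, 2], "dr": [0, 0, 0], "jaw": 0}
    - {"slide": [0, 0, 2], "dr": [0, 0, 0], "jaw": 0}

```text
clock: 12.35
position: [531.4, -44.7, 87.1]
ee_rot: [-0.061, 0.998, -0.0, -0.001]
contact_force: [-5.6, 0.6, 8.4]
gripper_width: -0.3
grasp_force: 4.3
```

step_arm:
  motion:
    - {"slide": [0, 0, 0.5], "dr": [0, 0, 0], "jaw": 0}
    - {"slide": [0, 0, 1], "dr": [0, 0, 0], "jaw": 0}
    - {"slide": [0, 0, 1.5], "dr": [0, 0, 0], "jaw": 0}
    - {"slide": [0, 0, 2], "dr": [0, 0, 0], "jaw": 0}
    - {"slide": [0, 0, 2], "dr": [0, 0, 0], "jaw": 0}
    - {"slide": [0, 0, 2], "dr": [0, 0, 0], "jaw": 0}
    - {"slide": [0, 0, 2], "dr": [0, 0, 0], "jaw": 0}
    - {"slide": [0, 0, 2], "dr": [0, 0, 0], "jaw": 0}

```text
clock: 13.35
position: [531.2, -44.7, 85.3]
ee_rot: [-0.061, 0.998, -0.0, -0.001]
contact_force: [-6.5, 1.3, 10.5]
gripper_width: -0.1
grasp_force: 5.3
```

step_arm:
  motion:
    - {"slide": [0, 0, 0.3], "dr": [0, 0, 0], "jaw": 0}
    - {"slide": [0, 0, 0.6], "dr": [0, 0, 0], "jaw": 0}
    - {"slide": [0, 0, 1], "dr": [0, 0, 0], "jaw": 0}
    - {"slide": [0, 0, 1], "dr": [0, 0, 0], "jaw": 0}
    - {"slide": [0, 0, 1], "dr": [0, 0, 0], "jaw": 0}
    - {"slide": [0, 0, 1], "dr": [0, 0, 0], "jaw": 0}
    - {"slide": [0, 0, 1], "dr": [0, 0, 0], "jaw": 0}
    - {"slide": [0, 0, 1], "dr": [0, 0, 0], "jaw": 0}

```text
clock: 14.35
position: [531.2, -44.7, 84.5]
ee_rot: [-0.061, 0.998, -0.0, -0.001]
contact_force: [-7.0, 0.8, 10.9]
gripper_width: 0.1
grasp_force: 5.7
```

step_arm:
  motion:
    - {"slide": [0, 0, 0.4], "dr": [0, 0, 0], "jaw": 0}
    - {"slide": [0, 0, 0.8], "dr": [0, 0, 0], "jaw": 0}
    - {"slide": [0, 0, 1.2], "dr": [0, 0, 0], "jaw": 0}
    - {"slide": [0, 0, 1.2], "dr": [0, 0, 0], "jaw": 0}
    - {"slide": [0, 0, 1.2], "dr": [0, 0, 0], "jaw": 0}
    - {"slide": [0, 0, 1.2], "dr": [0, 0, 0], "jaw": 0}
    - {"slide": [0, 0, 1.2], "dr": [0, 0, 0], "jaw": 0}
    - {"slide": [0, 0, 1.2], "dr": [0, 0, 0], "jaw": 0}

```text
clock: 15.35
position: [531.1, -44.8, 83.4]
ee_rot: [-0.061, 0.998, -0.0, -0.001]
contact_force: [-7.6, 0.8, 12.5]
gripper_width: 0.1
grasp_force: 6.2
```

step_arm:
  motion:
    - {"slide": [0, 0, 0.4], "dr": [0, 0, 0], "jaw": 0}
    - {"slide": [0, 0, 0.8], "dr": [0, 0, 0], "jaw": 0}
    - {"slide": [0, 0, 0.8], "dr": [0, 0, 0], "jaw": 0}
    - {"slide": [0, 0, 0.8], "dr": [0, 0, 0], "jaw": 0}
    - {"slide": [0, 0, 0.8], "dr": [0, 0, 0], "jaw": 0}
    - {"slide": [0, 0, 0.8], "dr": [0, 0, 0], "jaw": 0}
    - {"slide": [0, 0, 0.8], "dr": [0, 0, 0], "jaw": 0}
    - {"slide": [0, 0, 0.8], "dr": [0, 0, 0], "jaw": 0}

```text
clock: 16.35
position: [531.1, -44.8, 83.0]
ee_rot: [-0.061, 0.998, -0.0, -0.001]
contact_force: [-7.8, 0.9, 14.7]
gripper_width: 0.3
grasp_force: 7.2
```

step_arm:
  motion:
    - {"slide": [0, 0, 0], "dr": [0, 0, 0], "jaw": 0}
    - {"slide": [0, 0, -4], "dr": [0, 0, 0], "jaw": 0}
    - {"slide": [0, 0, -9], "dr": [0, 0, 0], "jaw": 0}
    - {"slide": [0, 0, -14], "dr": [0, 0, 0], "jaw": 0}
    - {"slide": [0, 0, -22], "dr": [0, 0, 0], "jaw": 0}
    - {"slide": [0, -10, -33], "dr": [0, 0, 0], "jaw": 0}
    - {"slide": [0, -50, -33], "dr": [0, 0, 0], "jaw": 0}
    - {"slide": [0, -80, -33], "dr": [0, 0, 0], "jaw": 0}

```text
clock: 17.35
position: [542.9, -125.2, 115.3]
ee_rot: [-0.061, 0.998, -0.0, 0.001]
contact_force: [0.1, 0.9, 0.3]
gripper_width: -0.0
grasp_force: 0.0
```

step_arm:
  motion:
    - {"slide": [0, 0, 4], "dr": [0, 0, 0], "jaw": 0}
    - {"slide": [0, 0, 8], "dr": [0, 0, 0], "jaw": 0}
    - {"slide": [0, 0, 11], "dr": [0, 0, 0], "jaw": 0}
    - {"slide": [0, 0, 13], "dr": [0, 0, 0], "jaw": 0}
    - {"slide": [0, 0, 15], "dr": [0, 0, 0], "jaw": 0}
    - {"slide": [0, 0, 17], "dr": [0, 0, 0], "jaw": 0}
    - {"slide": [0, 0, 18], "dr": [0, 0, 0], "jaw": 0}
    - {"slide": [0, 0, 18], "dr": [0, 0, 0], "jaw": 0}

```text
clock: 18.35
position: [542.2, -123.7, 96.8]
ee_rot: [-0.061, 0.998, 0.0, -0.0]
contact_force: [-0.7, 0.1, 2.5]
gripper_width: -0.0
grasp_force: 0.7
```

```bash
python3 to.py 542.4 -123.8 93
python3 - <<'E'
from h import *
b=optics.get_image("side")[140:210,235:325]
cv2.imwrite("pics/p4.png",cv2.resize(b,(540,420),interpolation=2))
E
```

```text
18.35 [ 542.2 -123.7   96.8] yaw x -173.0 tilt [-0.  0.] F [-0.73  0.07  2.5 ] -0.0 0.6734900618903339
slide [-0.2 -0.1  3.8]
```

View pics/p4.png

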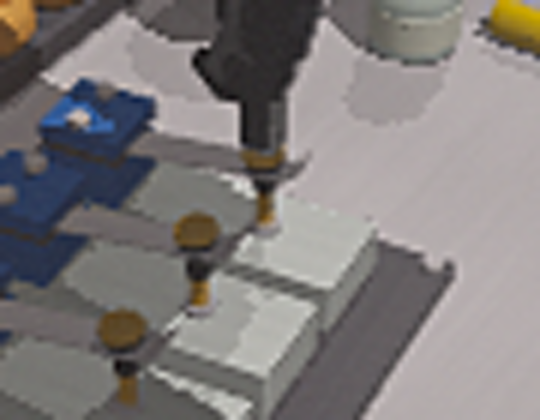

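The tips touch the right pad at crop px (265,157), with 2.5 N already. The middle and left springs are back up.

step_arm:
  motion:
    - {"slide": [0, 0, 1], "dr": [0, 0, 0], "jaw": 0}
    - {"slide": [0, 0, 2], "dr": [0, 0, 0], "jaw": 0}
    - {"slide": [0, 0, 3], "dr": [0, 0, 0], "jaw": 0}
    - {"slide": [0, 0, 4], "dr": [0, 0, 0], "jaw": 0}
    - {"slide": [0, 0, 5], "dr": [0, 0, 0], "jaw": 0}
    - {"slide": [0, 0, 5], "dr": [0, 0, 0], "jaw": 0}
    - {"slide": [0, 0, 5], "dr": [0, 0, 0], "jaw": 0}
    - {"slide": [0, 0, 5], "dr": [0, 0, 0], "jaw": 0}

```text
clock: 19.4
position: [541.4, -124.0, 91.8]
ee_rot: [-0.061, 0.998, -0.0, -0.001]
contact_force: [-3.5, 1.5, 5.2]
gripper_width: 0.2
grasp_force: 2.7
```

step_arm:
  motion:
    - {"slide": [0, 0, 0.5], "dr": [0, 0, 0], "jaw": 0}
    - {"slide": [0, 0, 1], "dr": [0, 0, 0], "jaw": 0}
    - {"slide": [0, 0, 1.5], "dr": [0, 0, 0], "jaw": 0}
    - {"slide": [0, 0, 2], "dr": [0, 0, 0], "jaw": 0}
    - {"slide": [0, 0, 2], "dr": [0, 0, 0], "jaw": 0}
    - {"slide": [0, 0, 2], "dr": [0, 0, 0], "jaw": 0}
    - {"slide": [0, 0, 2], "dr": [0, 0, 0], "jaw": 0}
    - {"slide": [0, 0, 2], "dr": [0, 0, 0], "jaw": 0}

```text
clock: 20.4
position: [541.3, -124.0, 90.0]
ee_rot: [-0.061, 0.998, -0.0, -0.001]
contact_force: [-4.5, 1.1, 7.7]
gripper_width: -0.3
grasp_force: 3.4
```

step_arm:
  motion:
    - {"slide": [0, 0, 0.5], "dr": [0, 0, 0], "jaw": 0}
    - {"slide": [0, 0, 1], "dr": [0, 0, 0], "jaw": 0}
    - {"slide": [0, 0, 1.5], "dr": [0, 0, 0], "jaw": 0}
    - {"slide": [0, 0, 1.5], "dr": [0, 0, 0], "jaw": 0}
    - {"slide": [0, 0, 1.5], "dr": [0, 0, 0], "jaw": 0}
    - {"slide": [0, 0, 1.5], "dr": [0, 0, 0], "jaw": 0}
    - {"slide": [0, 0, 1.5], "dr": [0, 0, 0], "jaw": 0}
    - {"slide": [0, 0, 1.5], "dr": [0, 0, 0], "jaw": 0}

```text
clock: 21.4
position: [541.1, -124.1, 88.6]
ee_rot: [-0.061, 0.998, -0.0, -0.001]
contact_force: [-5.5, 1.1, 9.4]
gripper_width: 0.1
grasp_force: 3.9
```

step_arm:
  motion:
    - {"slide": [0, 0, 0.5], "dr": [0, 0, 0], "jaw": 0}
    - {"slide": [0, 0, 1], "dr": [0, 0, 0], "jaw": 0}
    - {"slide": [0, 0, 1.5], "dr": [0, 0, 0], "jaw": 0}
    - {"slide": [0, 0, 1.5], "dr": [0, 0, 0], "jaw": 0}
    - {"slide": [0, 0, 1.5], "dr": [0, 0, 0], "jaw": 0}
    - {"slide": [0, 0, 1.5], "dr": [0, 0, 0], "jaw": 0}
    - {"slide": [0, 0, 1.5], "dr": [0, 0, 0], "jaw": 0}
    - {"slide": [0, 0, 1.5], "dr": [0, 0, 0], "jaw": 0}

```text
clock: 22.4
position: [540.9, -124.1, 87.2]
ee_rot: [-0.061, 0.998, -0.0, -0.001]
contact_force: [-5.4, 0.5, 9.1]
gripper_width: 0.0
grasp_force: 4.5
```

step_arm:
  motion:
    - {"slide": [0, 0, 0.5], "dr": [0, 0, 0], "jaw": 0}
    - {"slide": [0, 0, 1], "dr": [0, 0, 0], "jaw": 0}
    - {"slide": [0, 0, 1.5], "dr": [0, 0, 0], "jaw": 0}
    - {"slide": [0, 0, 1.5], "dr": [0, 0, 0], "jaw": 0}
    - {"slide": [0, 0, 1.5], "dr": [0, 0, 0], "jaw": 0}
    - {"slide": [0, 0, 1.5], "dr": [0, 0, 0], "jaw": 0}
    - {"slide": [0, 0, 1.5], "dr": [0, 0, 0], "jaw": 0}
    - {"slide": [0, 0, 1.5], "dr": [0, 0, 0], "jaw": 0}

```text
clock: 23.4
position: [540.7, -124.1, 85.9]
ee_rot: [-0.061, 0.998, -0.0, -0.002]
contact_force: [-6.8, 0.8, 10.5]
gripper_width: -0.1
grasp_force: 5.0
```

step_arm:
  motion:
    - {"slide": [0, 0, 0.5], "dr": [0, 0, 0], "jaw": 0}
    - {"slide": [0, 0, 1], "dr": [0, 0, 0], "jaw": 0}
    - {"slide": [0, 0, 1.3], "dr": [0, 0, 0], "jaw": 0}
    - {"slide": [0, 0, 1.3], "dr": [0, 0, 0], "jaw": 0}
    - {"slide": [0, 0, 1.3], "dr": [0, 0, 0], "jaw": 0}
    - {"slide": [0, 0, 1.3], "dr": [0, 0, 0], "jaw": 0}
    - {"slide": [0, 0, 1.3], "dr": [0, 0, 0], "jaw": 0}
    - {"slide": [0, 0, 1.3], "dr": [0, 0, 0], "jaw": 0}

```text
clock: 24.4
position: [540.7, -124.1, 85.0]
ee_rot: [-0.061, 0.998, -0.0, -0.002]
contact_force: [-8.2, 1.6, 13.0]
gripper_width: 0.5
grasp_force: 6.1
```

step_arm:
  motion:
    - {"slide": [0, 0, 0.3], "dr": [0, 0, 0], "jaw": 0}
    - {"slide": [0, 0, 0.6], "dr": [0, 0, 0], "jaw": 0}
    - {"slide": [0, 0, 0.6], "dr": [0, 0, 0], "jaw": 0}
    - {"slide": [0, 0, 0.6], "dr": [0, 0, 0], "jaw": 0}
    - {"slide": [0, 0, 0.6], "dr": [0, 0, 0], "jaw": 0}
    - {"slide": [0, 0, 0.6], "dr": [0, 0, 0], "jaw": 0}
    - {"slide": [0, 0, 0.6], "dr": [0, 0, 0], "jaw": 0}
    - {"slide": [0, 0, 0.6], "dr": [0, 0, 0], "jaw": 0}

```text
clock: 25.4
position: [540.7, -124.1, 84.6]
ee_rot: [-0.061, 0.998, -0.0, -0.002]
contact_force: [-8.2, 1.5, 14.2]
gripper_width: 0.3
grasp_force: 6.8
```

step_arm:
  motion:
    - {"slide": [0, 0, -3], "dr": [0, 0, 0], "jaw": 0}
    - {"slide": [0, 0, -8], "dr": [0, 0, 0], "jaw": 0}
    - {"slide": [0, 0, -13], "dr": [0, 0, 0], "jaw": 0}
    - {"slide": [0, 0, -25], "dr": [0, 0, 0], "jaw": 0}
    - {"slide": [0, 0, -65], "dr": [0, 0, 0], "jaw": 0}
    - {"slide": [-5, 50, -80], "dr": [0, 0, 0], "jaw": 20}
    - {"slide": [-9, 105, -80], "dr": [0, 0, 0], "jaw": 40}
    - {"slide": [-14, 160, -80], "dr": [0, 0, 0], "jaw": 50}

```text
clock: 26.4
position: [537.2, 38.4, 164.1]
ee_rot: [-0.061, 0.998, 0.0, 0.001]
contact_force: [1.8, 0.4, 0.1]
gripper_width: 49.5
grasp_force: 0.0
```

```bash
python3 to.py 525 301 140
python3 - <<'E'
from h import *
t=optics.get_image("top");s=optics.get_image("side")
f=lambda x,y:(105+x*210/800-.5,155+y*120/457-.5)
c=[onz("top",*f(*q),15) for q in((165,185),(262,190),(137,418),(232,428))];b=np.mean(c,0);ax=(c[0]+c[1]-c[2]-c[3]);ax/=np.linalg.norm(ax)
print("board",b.round(1),ax.round(3),"weights",(b+50*ax).round(1),(b-50*ax).round(1))
for im,box in((t,(140,204,172,228)),(s,(180,245,212,282))):
    x0,y0,x1,y1=box; h=cv2.cvtColor(im[y0:y1,x0:x1],cv2.COLOR_BGR2HSV)
    print("\n".join(" ".join("%2d/%3d"%(p[0],p[2]) for p in r) for r in h[::4,::3]))
a=cv2.resize(t[200:235,135:180],(540,420),interpolation=cv2.INTER_CUBIC);d=cv2.resize(s[245:285,178:213],(260,297),interpolation=cv2.INTER_CUBIC)
o=np.zeros((420,800,3),np.uint8);o[:,:540]=a;o[:297,540:]=d;cv2.imwrite("pics/w.png",o)
E
```

```text
26.4 [537.2  38.4 164.1] yaw x -173.0 tilt [0.002 0.001] F [1.78 0.4  0.09] 49.5 0.0
slide [-19.7 262.2  24.3]
board [474.1 304.   15. ] [ 0.997 -0.081  0.   ] weights [523.9 299.9  15. ] [424.3 308.   15. ]
 7/152 11/155 11/147 12/129 13/ 96 21/ 95 20/101 18/117 20/123 20/134 19/136
 9/145 18/108 21/ 95 16/113 18/121 23/125 21/141 16/141 20/145 19/152 21/155
18/116 20/124 19/133 18/140 21/145 20/147 23/148 22/143 22/145 19/159 19/171
20/142 20/149 20/154 21/156 19/159 19/151 16/143 21/141 18/144 23/134 20/135
20/161 20/163 20/167 17/171 19/170 22/136 20/141 23/139 20/141 20/136 25/128
20/174 20/174 20/180 22/185 20/152 19/138 18/138 23/135 20/140 17/134 20/133
177/176  0/177  0/177  0/176  0/176  3/176  7/180  4/178 174/110 58/ 82 61/ 95
177/178 177/181 177/177 176/178 18/170 21/180 137/183  4/178 177/167 61/104 61/ 93
177/179 177/178 173/178  8/156 21/180 21/181 20/174 159/166  0/164 177/167 173/168
177/180  0/181 176/183 18/128 19/115 20/135 19/132 21/184 17/179 176/167 176/165
177/181 173/178 17/135 21/191 17/101 19/136 19/135 21/177 20/167 13/166 167/168
150/183 14/142 14/102 20/165 20/167 20/163 21/187 20/164 19/123 13/166 14/170
14/151 14/159 11/100 18/102 18/113 19/128 19/130 20/137 20/133 17/143 13/138
14/161 14/156 14/149 19/ 99 18/117 19/129 20/135 19/136 20/138 14/148 15/147
10/ 74 14/139 13/143 13/138 15/136 21/154 21/152 14/117 14/137 14/136 13/142
 0/167 171/172 14/ 77 13/139 14/142 12/133 13/133 14/144 14/139 13/138 14/144
```

View pics/w.png

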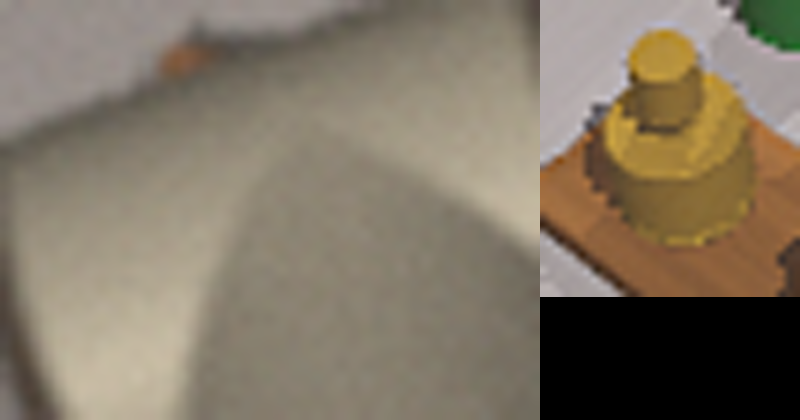

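The top view is blocked by the arm. The side crop shows the brass knob top at side px ≈(194.1,251.8). Axis estimate is (524,300).

step_arm:
  motion:
    - {"slide": [-4, 50, 0], "dr": [0, 0, 0], "jaw": 50}
    - {"slide": [-8, 105, 5], "dr": [0, 0, 0], "jaw": 50}
    - {"slide": [-12, 160, 10], "dr": [0, 0, 0], "jaw": 50}
    - {"slide": [-16, 215, 20], "dr": [0, 0, 0], "jaw": 50}
    - {"slide": [-19, 258, 30], "dr": [0, 0, 0], "jaw": 50}
    - {"slide": [-19, 258, 40], "dr": [0, 0, 0], "jaw": 50}
    - {"slide": [-19, 258, 45], "dr": [0, 0, 0], "jaw": 50}
    - {"slide": [-19, 258, 45], "dr": [0, 0, 0], "jaw": 50}

```text
clock: 27.5
position: [524.2, 293.6, 118.0]
ee_rot: [-0.06, 0.998, -0.0, -0.0]
contact_force: [0.3, 0.1, 1.0]
gripper_width: 50.1
grasp_force: 0.0
```

```bash
python3 to.py 524 300 62
python3 - <<'E'
from h import *
s=optics.get_image("side")
P=arm.read_state()["position"];print(proj("side",P).round(1), onz("side",194.1,251.8,91).round(1),onz("side",195.8,261.3,55).round(1))
cv2.imwrite("pics/w2.png",cv2.resize(s[215:285,165:235],(560,560),interpolation=cv2.INTER_CUBIC))
E
```

```text
27.5 [524.2 293.6 118. ] yaw x -173.1 tilt [-0.001 -0.001] F [0.34 0.13 0.99] 50.1 0.0
slide [-0.6  6.4 56. ]
[193.5 243.1] [522.8 298.8  91. ] [521.9 300.2  55. ]
```

View pics/w2.png

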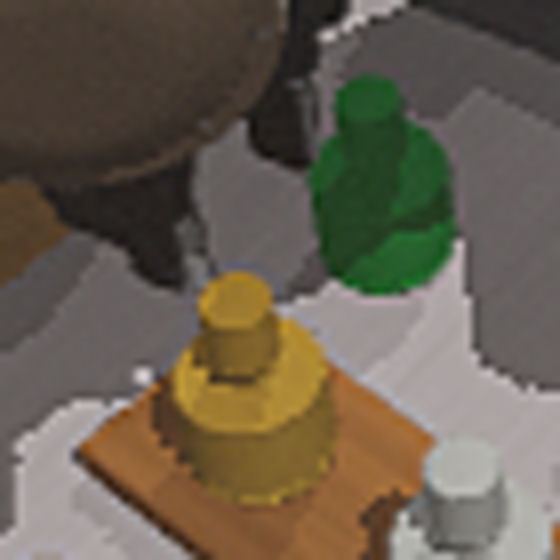

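Picture: the fingers straddle the brass knob, whose top is at crop (237,300), with the fingers slightly toward -y. That was the last allowed view, so I work from numbers now.

step_arm:
  motion:
    - {"slide": [0, 6.5, 0], "dr": [0, 0, 0], "jaw": 50}
    - {"slide": [0, 6.5, 10], "dr": [0, 0, 0], "jaw": 50}
    - {"slide": [0, 6.5, 25], "dr": [0, 0, 0], "jaw": 50}
    - {"slide": [0, 6.5, 40], "dr": [0, 0, 0], "jaw": 50}
    - {"slide": [0, 6.5, 50], "dr": [0, 0, 0], "jaw": 50}
    - {"slide": [0, 6.5, 55], "dr": [0, 0, 0], "jaw": 50}
    - {"slide": [0, 6.5, 55], "dr": [0, 0, 0], "jaw": 40}
    - {"slide": [0, 6.5, 55], "dr": [0, 0, 0], "jaw": 32}

```text
clock: 28.55
position: [523.6, 301.8, 63.8]
ee_rot: [-0.061, 0.998, 0.0, 0.0]
contact_force: [0.1, -0.1, 0.1]
gripper_width: 32.0
grasp_force: 0.0
```

step_arm:
  motion:
    - {"slide": [0, 0, 0], "dr": [0, 0, 0], "jaw": 28}
    - {"slide": [0, 0, 0], "dr": [0, 0, 0], "jaw": 26}
    - {"slide": [0, 0, 0], "dr": [0, 0, 0], "jaw": 24}
    - {"slide": [0, 0, 0], "dr": [0, 0, 0], "jaw": 20}
    - {"slide": [0, 0, 0], "dr": [0, 0, 0], "jaw": 15}
    - {"slide": [0, 0, 0], "dr": [0, 0, 0], "jaw": 15}
    - {"slide": [0, 0, 0], "dr": [0, 0, 0], "jaw": 15}
    - {"slide": [0, 0, 0], "dr": [0, 0, 0], "jaw": 15}

```text
clock: 29.55
position: [523.4, 301.2, 63.8]
ee_rot: [-0.061, 0.998, -0.0, 0.0]
contact_force: [-0.4, -3.0, 5.0]
gripper_width: 22.2
grasp_force: 58.6
```

step_arm:
  motion:
    - {"slide": [0, 0, -5], "dr": [0, 0, 0], "jaw": 15}
    - {"slide": [0, 0, -15], "dr": [0, 0, 0], "jaw": 15}
    - {"slide": [0, 0, -35], "dr": [0, 0, 0], "jaw": 15}
    - {"slide": [0, 0, -60], "dr": [0, 0, 0], "jaw": 15}
    - {"slide": [0, 0, -85], "dr": [0, 0, 0], "jaw": 15}
    - {"slide": [0, 0, -105], "dr": [0, 0, 0], "jaw": 15}
    - {"slide": [0, 0, -115], "dr": [0, 0, 0], "jaw": 15}
    - {"slide": [0, 0, -115], "dr": [0, 0, 0], "jaw": 15}

```text
clock: 30.55
position: [523.1, 301.7, 178.3]
ee_rot: [-0.061, 0.998, 0.0, 0.0]
contact_force: [0.1, -0.2, -7.0]
gripper_width: 22.0
grasp_force: 59.1
```

```bash
python3 to.py 522.4 34.9 170
python3 - <<'E'
from h import *
s=optics.get_image("side");P=arm.read_state()["position"]
# body: top z = P-8.8 , foot z=P-48.8
for dz in(-8.8,-28.8,-48.8): print(dz,proj("side",P+[0,0,dz]).round(1))
u,v=proj("side",P+[0,0,-28.8]).astype(int);b=(u-30,v-40,u+30,v+35)
x0,y0,x1,y1=b;h=cv2.cvtColor(s[y0:y1,x0:x1],cv2.COLOR_BGR2HSV);m=cv2.inRange(h,(17,110,60),(28,255,255))
for i in range(0,75,3):
    x=np.where(m[i])[0]
    print(y0+i,(x.min()+x0,x.max()+x0,len(x)) if len(x) else "")
E
```

```text
30.55 [523.1 301.7 178.3] yaw x -173.0 tilt [-0.     0.001] F [ 0.06 -0.15 -6.97] 22.0 59.13044035434723
slide [  33.2 -264.8    8.1]
-8.8 [189.1 231.4]
-28.8 [190.3 237.1]
-48.8 [191.4 242.6]
197 
200 
203 
206 
209 
212 
215 
218 (np.int64(187), np.int64(191), 5)
221 (np.int64(164), np.int64(192), 6)
224 (np.int64(161), np.int64(193), 8)
227 (np.int64(189), np.int64(198), 10)
230 (np.int64(189), np.int64(199), 11)
233 (np.int64(179), np.int64(200), 17)
236 (np.int64(173), np.int64(200), 22)
239 (np.int64(181), np.int64(201), 21)
242 (np.int64(169), np.int64(201), 21)
245 (np.int64(183), np.int64(199), 17)
248 (np.int64(185), np.int64(195), 11)
251 
254 
257 
260 
263 
266 
269
```

step_arm:
  motion:
    - {"slide": [4, -30, 0], "dr": [0, 0, 0], "jaw": 15}
    - {"slide": [10, -75, 0], "dr": [0, 0, 0], "jaw": 15}
    - {"slide": [16, -125, 0], "dr": [0, 0, 0], "jaw": 15}
    - {"slide": [22, -175, 0], "dr": [0, 0, 0], "jaw": 15}
    - {"slide": [28, -220, 0], "dr": [0, 0, 0], "jaw": 15}
    - {"slide": [32, -250, 5], "dr": [0, 0, 0], "jaw": 15}
    - {"slide": [33.8, -264.6, 10], "dr": [0, 0, 0], "jaw": 15}
    - {"slide": [33.8, -264.6, 15], "dr": [0, 0, 0], "jaw": 15}

```text
clock: 31.6
position: [521.3, 33.6, 162.5]
ee_rot: [-0.06, 0.998, -0.0, -0.001]
contact_force: [-0.6, -0.9, -6.9]
gripper_width: 22.4
grasp_force: 59.8
```

step_arm:
  motion:
    - {"slide": [0, 0, 3], "dr": [0, 0, 0], "jaw": 15}
    - {"slide": [0, 0, 6], "dr": [0, 0, 0], "jaw": 15}
    - {"slide": [0, 0, 9], "dr": [0, 0, 0], "jaw": 15}
    - {"slide": [0, 0, 12], "dr": [0, 0, 0], "jaw": 15}
    - {"slide": [0, 0, 14], "dr": [0, 0, 0], "jaw": 15}
    - {"slide": [0, 0, 14], "dr": [0, 0, 0], "jaw": 15}
    - {"slide": [0, 0, 14], "dr": [0, 0, 0], "jaw": 15}
    - {"slide": [0, 0, 14], "dr": [0, 0, 0], "jaw": 15}

```text
clock: 32.6
position: [522.1, 34.8, 149.5]
ee_rot: [-0.061, 0.998, 0.0, 0.0]
contact_force: [0.4, -0.1, -8.5]
gripper_width: 22.3
grasp_force: 59.7
```

```bash
cat > m.py <<'E'
from h import *
s=optics.get_image("side");P=arm.read_state()["position"]
for dz in(-8.8,-28.8,-48.8): print(dz,proj("side",P+[0,0,dz]).round(1))
u,v=proj("side",P+[0,0,-35]).astype(int);x0,y0,x1,y1=u-26,v-30,u+26,v+40
h=cv2.cvtColor(s[y0:y1,x0:x1],cv2.COLOR_BGR2HSV);m=cv2.inRange(h,(15,100,50),(30,255,255))
print(x0,y0)
for i in range(10,70): print(y0+i,"".join(".#"[int(p>0)] for p in m[i]))
E
python3 to.py 521.8 34.9 137; python3 m.py
```

```text
32.6 [522.1  34.8 149.5] yaw x -173.0 tilt [0. 0.] F [ 0.39 -0.05 -8.51] 22.3 59.74726438522339
slide [ 0.3  0.1 12.5]
-8.8 [254.6 181.8]
-28.8 [254.7 187.1]
-48.8 [254.9 192.3]
228 158
168 ....................................................
169 ....................................................
170 ............................##......................
171 ............................###.....................
172 ............................###...................#.
173 .............................###..................##
174 .............................###..................##
175 .............................###..................##
176 .............................###.....#####........##
177 .............................###....#######.........
178 .............................#####..#######.........
179 .............................######.#######.........
180 ....................#........#######.#####..........
181 ...................##........#######................
182 ...................####.....########................
183 ...................#######..########................
18
[... 1805 characters left out ...]
................
216 ....................................................
217 ....................................................
218 ....................................................
219 ....................................................
220 ....................................................
221 ....................................................
222 ....................................................
223 ....................................................
224 ....................................................
225 ....................................................
226 ....................................................
227 ....................................................
```

step_arm:
  motion:
    - {"slide": [0, 0, 3], "dr": [0, 0, 0], "jaw": 15}
    - {"slide": [0, 0, 6], "dr": [0, 0, 0], "jaw": 15}
    - {"slide": [0, 0, 9], "dr": [0, 0, 0], "jaw": 15}
    - {"slide": [0, 0, 12], "dr": [0, 0, 0], "jaw": 15}
    - {"slide": [0, 0, 15], "dr": [0, 0, 0], "jaw": 15}
    - {"slide": [0, 0, 18], "dr": [0, 0, 0], "jaw": 15}
    - {"slide": [0, 0, 20], "dr": [0, 0, 0], "jaw": 15}
    - {"slide": [0, 0, 20], "dr": [0, 0, 0], "jaw": 15}

```text
clock: 33.65
position: [521.7, 34.6, 129.3]
ee_rot: [-0.061, 0.998, -0.0, -0.0]
contact_force: [-2.2, -0.4, -4.1]
gripper_width: 22.1
grasp_force: 60.1
```

step_arm:
  motion:
    - {"slide": [0, 0, 0.6], "dr": [0, 0, 0], "jaw": 15}
    - {"slide": [0, 0, 1.2], "dr": [0, 0, 0], "jaw": 15}
    - {"slide": [0, 0, 1.8], "dr": [0, 0, 0], "jaw": 15}
    - {"slide": [0, 0, 2.4], "dr": [0, 0, 0], "jaw": 15}
    - {"slide": [0, 0, 3], "dr": [0, 0, 0], "jaw": 15}
    - {"slide": [0, 0, 3], "dr": [0, 0, 0], "jaw": 15}
    - {"slide": [0, 0, 3], "dr": [0, 0, 0], "jaw": 15}
    - {"slide": [0, 0, 3], "dr": [0, 0, 0], "jaw": 15}

```text
clock: 34.65
position: [521.9, 34.7, 126.3]
ee_rot: [-0.061, 0.998, -0.0, -0.0]
contact_force: [-4.0, 0.1, -1.0]
gripper_width: 22.6
grasp_force: 60.3
```

step_arm:
  motion:
    - {"slide": [0.3, 0, 0.2], "dr": [0, 0, 0], "jaw": 15}
    - {"slide": [0.6, 0, 0.4], "dr": [0, 0, 0], "jaw": 15}
    - {"slide": [1.0, 0, 0.4], "dr": [0, 0, 0], "jaw": 15}
    - {"slide": [1.0, 0, 0.4], "dr": [0, 0, 0], "jaw": 15}
    - {"slide": [1.0, 0, 0.4], "dr": [0, 0, 0], "jaw": 15}
    - {"slide": [1.0, 0, 0.4], "dr": [0, 0, 0], "jaw": 15}
    - {"slide": [1.0, 0, 0.4], "dr": [0, 0, 0], "jaw": 15}
    - {"slide": [1.0, 0, 0.4], "dr": [0, 0, 0], "jaw": 15}

```text
clock: 35.65
position: [521.3, 34.7, 126.1]
ee_rot: [-0.061, 0.998, 0.0, 0.0]
contact_force: [-1.5, -1.7, -0.3]
gripper_width: 22.0
grasp_force: 60.3
```

```bash
python3 m.py | sed -n 1,45p
```

```text
-8.8 [255.  188.1]
-28.8 [255.1 193.3]
-48.8 [255.2 198.3]
229 164
174 .................................................##.
175 .................................................##.
176 ....................................#####........##.
177 ............................##.....#######..........
178 ............................###....#######..........
179 ............................###....#######..........
180 ............................###.....#####...........
181 ............................###.....................
182 ............................###.....................
183 ............................###.....................
184 ............................#####...................
185 ............................######..................
186 ............................#######.................
187 ...................##.......#######...##............
188 ...................##.......#######...##............
189 ..................######...########...###...........
190 ...................################...##............
191 ...................################.................
192 ...
[... 603 characters left out ...]
................
203 .........................####.......................
204 ..........................###.......................
205 ..........................##........................
206 ..........................###.......................
207 ....................................................
208 ....................................................
209 ....................................................
210 ....................................................
211 ....................................................
212 ....................................................
213 ....................................................
214 ....................................................
```

Forces are near zero with the weight upright, so I release slowly.

step_arm:
  motion:
    - {"slide": [0, 0, 0], "dr": [0, 0, 0], "jaw": 22}
    - {"slide": [0, 0, 0], "dr": [0, 0, 0], "jaw": 24}
    - {"slide": [0, 0, 0], "dr": [0, 0, 0], "jaw": 26}
    - {"slide": [0, 0, 0], "dr": [0, 0, 0], "jaw": 29}
    - {"slide": [0, 0, 0], "dr": [0, 0, 0], "jaw": 34}
    - {"slide": [0, 0, 0], "dr": [0, 0, 0], "jaw": 42}
    - {"slide": [0, 0, 0], "dr": [0, 0, 0], "jaw": 50}
    - {"slide": [0, 0, 0], "dr": [0, 0, 0], "jaw": 50}

```text
clock: 36.7
position: [521.0, 34.7, 125.9]
ee_rot: [-0.061, 0.998, 0.0, 0.0]
contact_force: [-0.5, 0.2, -0.1]
gripper_width: 49.6
grasp_force: 0.0
```

```bash
python3 to.py; python3 m.py | sed -n 5,40p
```

```text
36.7 [521.   34.7 125.9] yaw x -173.0 tilt [0. 0.] F [-0.49  0.22 -0.08] 49.6 0.0
174 .................................................##.
175 .................................................##.
176 ...........................#........#####........##.
177 ..........................####.....#######..........
178 ..........................#####....#######..........
179 ..........................#####....#######..........
180 .........................######.....#####...........
181 ..........................#####.....................
182 ..........................#####.....................
183 ..........................#####.....................
184 ..........................#######...................
185 ..........................########..................
186 ..........................#########.................
187 ..........................#########...###...........
188 ..........................#########...##............
189 ..........................#########...###...........
190 ..........................#########...##............
191 ...................###...##########..........
[... 333 characters left out ...]
................
198 ...................################.................
199 ....................###############.................
200 ....................###############.................
201 .....................############...................
202 ......................##########....................
203 .........................####.......................
204 ..........................###.......................
205 ..........................###.......................
206 ..........................###.......................
207 ....................................................
208 ....................................................
209 ....................................................
```

The weight stayed put when released. I retract straight up.

step_arm:
  motion:
    - {"slide": [0, 0, -8], "dr": [0, 0, 0], "jaw": 50}
    - {"slide": [0, 0, -20], "dr": [0, 0, 0], "jaw": 50}
    - {"slide": [0, 0, -40], "dr": [0, 0, 0], "jaw": 50}
    - {"slide": [0, 0, -65], "dr": [0, 0, 0], "jaw": 50}
    - {"slide": [0, 0, -95], "dr": [0, 0, 0], "jaw": 50}
    - {"slide": [45, 0, -120], "dr": [0, 0, 0], "jaw": 50}
    - {"slide": [90, -40, -120], "dr": [0, 0, 0], "jaw": 50}
    - {"slide": [120, -80, -120], "dr": [0, 0, 0], "jaw": 50}

```text
clock: 37.75
position: [410.2, -60.0, 247.4]
ee_rot: [-0.062, 0.998, 0.0, 0.001]
contact_force: [0.9, 0.1, 0.5]
gripper_width: 49.9
grasp_force: 0.0
```

step_arm:
  motion:
    - {"slide": [5, -40, 0], "dr": [0, 0, 0], "jaw": 50}
    - {"slide": [5, -80, 0], "dr": [0, 0, 0], "jaw": 50}
    - {"slide": [5, -120, 0], "dr": [0, 0, 0], "jaw": 50}
    - {"slide": [5, -160, 0], "dr": [0, 0, 0], "jaw": 50}
    - {"slide": [5, -190, 0], "dr": [0, 0, 0], "jaw": 50}
    - {"slide": [5, -200, 0], "dr": [0, 0, 0], "jaw": 50}
    - {"slide": [5, -200, 0], "dr": [0, 0, 0], "jaw": 50}
    - {"slide": [5, -200, 0], "dr": [0, 0, 0], "jaw": 50}

```text
clock: 38.75
position: [430.9, -257.7, 246.2]
ee_rot: [-0.061, 0.998, 0.0, 0.0]
contact_force: [-0.8, 0.6, -0.5]
gripper_width: 49.8
grasp_force: 0.0
```

```bash
python3 to.py
python3 - <<'E'
from h import *
for n,(x0,y0,x1,y1) in(("side",(229,150,285,212)),("top",(222,195,300,228))):
    s=optics.get_image(n);h=cv2.cvtColor(s[y0:y1,x0:x1],cv2.COLOR_BGR2HSV);m=cv2.inRange(h,(15,100,50),(30,255,255))
    for i in range(0,y1-y0,1): print(y0+i,"".join(".#"[int(p>0)] for p in m[i]))
E
```

```text
38.75 [ 430.9 -257.7  246.2] yaw x -173.0 tilt [0. 0.] F [-0.78  0.61 -0.51] 49.8 0.0
150 ........................................................
151 ........................................................
152 ........................................................
153 ........................................................
154 ........................................................
155 ........................................................
156 ........................................................
157 ........................................................
158 ........................................................
159 ........................................................
160 ........................................................
161 ........................................................
162 ........................................................
163 ................................................#####...
164 ..............................................#######...
165 ..............................................#######...
166 ..................................
[... 4806 characters left out ...]
....................................
220 ..........################....................................................
221 ...........###############....................................................
222 ............#############.....................................................
223 .............############.....................................................
224 .............###########......................................................
225 ..............#########.......................................................
226 ................#####.........................................................
227 ..............................................................................
```

```bash
python3 -c "
from bench import arm
print(arm.job_done())"
```

```text
the job is handed in; nothing more can be done
None
```

I tested the springs left, middle, then right (wrist readings stayed under 17 N); the left one is the tired spring, and the smaller brass weight now stands upright on its pad by itself, with the job handed in at about 39 s of the 72 s limit.

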